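# Coffee cups back on their own saucers

### The job

The three white coffee cups have been put away on the wrong saucers. Stand one cup aside for the moment on the bare front of the worktop, then move them round so that each is on the saucer of its own size (large on large, medium on medium, small on small), upright, with its foot down in the hollow in the middle. Set the cups down gently, do not drop them or tip one over, and leave the saucers and the egg cup where they stand.

Things in the scene. Friction and masses are not known exactly. Their poses are not given: they have to be found in the camera images.
- cup_large: The large of three plain white handled coffee cups: 68 mm across (straight wall from 22 mm up), 66 mm high, wall 3 mm, hollow, flat foot 50 mm across. Origin: centre of the foot's underside; z up its axis. The handle sticks out to -y, 56 mm from the axis: grip across +x and -x. Starts upright on the small saucer (not its own).
- cup_medium: The medium of three plain white handled coffee cups: 59 mm across (straight wall from 22 mm up), 56 mm high, wall 3 mm, hollow, flat foot 38 mm across. Origin: centre of the foot's underside; z up its axis. The handle sticks out to -y, 51 mm from the axis: grip across +x and -x. Starts upright on the large saucer (not its own).
- cup_small: The small of three plain white handled coffee cups: 50 mm across (straight wall from 22 mm up), 46 mm high, wall 3 mm, hollow, flat foot 26 mm across. Origin: centre of the foot's underside; z up its axis. The handle sticks out to -y, 47 mm from the axis: grip across +x and -x. Starts upright on the medium saucer (not its own).
- saucer_large: The large of three plain white round saucers, loose: 124 mm across, rim 13.5 mm high. Origin: centre of its underside; z up. In its middle a round hollow, 62 mm across, flat floor 3.5 mm above the underside; the ledge round it is 8 mm high, then the wing slopes up to the rim. A cup seated in the hollow has its origin 3.5 mm above the saucer's.
- saucer_medium: The medium of three plain white round saucers, loose: 110 mm across, rim 12.5 mm high. Origin: centre of its underside; z up. In its middle a round hollow, 50 mm across, flat floor 3.5 mm above the underside; the ledge round it is 8 mm high, then the wing slopes up to the rim. A cup seated in the hollow has its origin 3.5 mm above the saucer's.
- saucer_small: The small of three plain white round saucers, loose: 96 mm across, rim 11.5 mm high. Origin: centre of its underside; z up. In its middle a round hollow, 38 mm across, flat floor 3.5 mm above the underside; the ledge round it is 8 mm high, then the wing slopes up to the rim. A cup seated in the hollow has its origin 3.5 mm above the saucer's.
- egg_cup: Blue egg cup, 49 mm across, 53 mm high, standing loose in the front strip of the worktop. Origin: centre of its underside. Not part of the job. The front strip (x 0.38 to 0.48, y -0.13 to 0.23) is bare but for this and the timer, and the widest gap lies between these two.
- timer: Red and white round kitchen timer, 62 mm across, 49 mm high, standing in the front strip of the worktop. Origin: centre of its underside. Heavy, does not budge; not part of the job. Behind x = 0.71 stand other kitchen things, none over 60 mm high before x = 0.75.

How it is judged:
On the way:
1. a cup has been set aside, upright and let go, on the bare worktop (((height (world z) of cup_large below 0.002 m and angle between cup_large's own z axis and vertical below 0.06 rad and contact force between the fingers and cup_large below 0.05 N) or (height (world z) of cup_medium below 0.002 m and angle between cup_medium's own z axis and vertical below 0.06 rad and contact force between the fingers and cup_medium below 0.05 N) or (height (world z) of cup_small below 0.002 m and angle between cup_small's own z axis and vertical below 0.06 rad and contact force between the fingers and cup_small below 0.05 N))), for 0.2 s.
At the end, for the whole second after the job is handed in: Each cup stands on the saucer of its own size: axis within 9 mm of the saucer's centre, foot down in the hollow (origin less than 5.5 mm above the saucer's underside), upright within 0.06 rad, at rest and let go (horizontal distance between cup_large and saucer_large below 0.009 m and z of cup_large in the frame of saucer_large below 0.0055 m and angle between each of cup_large, cup_medium, cup_small's own z axis and vertical below 0.06 rad and linear speed of each of cup_large, cup_medium, cup_small below 0.01 m/s and contact force between the fingers and cup_large below 0.05 N and horizontal distance between cup_medium and saucer_medium below 0.009 m and z of cup_medium in the frame of saucer_medium below 0.0055 m and contact force between the fingers and cup_medium below 0.05 N and horizontal distance between cup_small and saucer_small below 0.009 m and z of cup_small in the frame of saucer_small below 0.0055 m and contact force between the fingers and cup_small below 0.05 N); the robot touches nothing.
It fails at once if a cup is tipped over (more than 0.6 rad) (angle between any of cup_large, cup_medium, cup_small's own z axis and vertical above 0.6 rad).
It fails at once if a saucer is pushed more than 30 mm from its place (distance of any of saucer_large, saucer_medium, saucer_small from where it was at the start of the episode above 0.03 m).
It fails at once if the egg cup is pushed more than 20 mm from its place or tipped (distance of egg_cup from where it was at the start of the episode above 0.02 m or angle between egg_cup's own z axis and vertical above 0.5 rad).
It fails at once if a cup is let fall (moves faster than 0.5 m/s while the fingers do not hold it: a drop of some 13 mm) ((contact force between the fingers and cup_large below 0.05 N and linear speed of cup_large above 0.5 m/s) or (contact force between the fingers and cup_medium below 0.05 N and linear speed of cup_medium above 0.5 m/s) or (contact force between the fingers and cup_small below 0.05 N and linear speed of cup_small above 0.5 m/s)).
It fails at once if a cup is banged or pressed hard on a saucer (more than 50 N) (contact force between any of cup_large, cup_medium, cup_small and saucer_large above 50 N or contact force between any of cup_large, cup_medium, cup_small and saucer_medium above 50 N or contact force between any of cup_large, cup_medium, cup_small and saucer_small above 50 N).
It also fails if it takes over 96 s, if anything falls off the work surface, if the arm or the gripper's body presses on something with over 40 N, if the wrist force passes 120 N, or if a joint passes its speed limit or range.

### The arm

A 6-joint arm with a two-finger parallel gripper is mounted at the origin on a cart in front of the work surface, level with it; the furniture and walls round the work are solid. World frame = base frame: x ahead of the robot, y to its left, z up, the work surface at z = 0. Lengths are in m, angles in rad, forces in N, time in s.
With the tool pointing down it reaches from about 0.25 to 0.775 m from the base axis. Payload 4 kg.
Tool frame: the origin (TCP) lies at the very end of the fingers, on their centre line; the grasp point (between the pads) lies 19 mm behind it; x points along the fingers, y is the direction in which the jaws open and shut, and the axes are right-handed (so a half turn about x gives the same grasp; the last joint's range is limited). The gripper opens to 94 mm and grips with 3 to 60 N. Pads are 16 mm wide; open, the fingers measure 119 mm over their backs; the gripper's body (75 mm by 177 mm) begins 78 mm behind the grasp point.
Start: joints at [-1.214, 0.087, 1.371, -0, 1.684, -0.103], TCP at [0.244, -0.493, 0.206] pointing down, gripper open.
Joint ranges: [-3.1, 3.1], [-0.76, 2.03], [0.27, 2.55], [-1.08, 4.22], [0.17, 2.65], [-2.57, 2.57]. Speed limits (rad/s): [2.79, 2.79, 3.14, 3.14, 3.14, 3.14].

### API

Orientations are given as a unit quaternion [w, x, y, z].
In Python, from plant import env gives the robot as it stands.
- The arm moves only by the shell command python3 -m jog 'ROWS' [FORCE]. ROWS is JSON, a list of rows, each a list of 7 numbers: the shift along the tool's x, y, z in m, then the turn, a rotation vector about the tool's x, y, z in rad, then the finger opening in m, from 0 to 0.094. In form: [[dx, dy, dz, wx, wy, wz, gripper], ...]. A call has 1 to 10 rows; each row is the pose to reach, as a shift and turn from the pose commanded when the call began, along the tool's axes at that moment; what a row does not reach only later rows make up. A row lasts 1/8 s, in which the tool goes at most 62.5 mm and 10.7 degrees, less where a joint would pass 70% of its speed; a pose out of reach is approached as far as the arm can. A call with a gripper value outside its range is refused whole. The fingers move at their own pace and stop on an object; FORCE is the grip in N (left out, the last holds). Time passes only in rows, so rows that repeat a pose let the fingers close. It gives the time, the measured TCP pose, the force and the opening at its end, in the units of the state.
- env.get_obs(): the state, without advancing time (a new reading comes with each control period).
- env.capture(name): name is "scene" or "top"; returns the picture (384x512x3 uint8, red, green, blue); there is no depth.
- env.camera_info(name): a dict with "vfov" (degrees; the focal length in pixels is half the picture's height over the tangent of half this angle, whatever the lens; pixels are square), "cx", "cy" (the principal point, pixels), "R" (3x3) and "t" (3): a world point X has camera coordinates R X + t. Camera axes: x right, y down, z forward; pixel columns grow to the right and rows downward; lengths in m; the calibration is good to about 2 mm. A picture is of the moment at which its call begins. camera_info takes no time and is no camera call.
- env.hand_in(): hands the job in, once; it reports no verdict.
The state is a dict: "time": time; "joint_pos": joint angles; "dq": joint speeds; "joint_efforts": joint torques, N m; "ee_pos": TCP position; "tool_rot": TCP orientation; "contact_force": force on the tool from outside, world axes, zero at the start; "wrist_torque": the same for the moment, N m; "finger_gap": opening from 0.0 (shut) to 1.0 (fully open).
Only numpy, scipy, OpenCV 4.12 (cv2) and the standard library are available. Lean on these libraries where they do the work, as an engineer would, in place of code of your own. Each camera call takes 0.05 s, during which the arm holds its last target. There are 200 camera calls.

## Working session

There is one attempt and no reset: what is moved stays moved. The work goes in short steps, Python scripts to look and compute and a shell command to move; the robot and the scene stay as the last step left them, time stands still between calls to the robot, and variables do not carry over. Pictures are saved under pics/ and viewed, on a budget of 14 in all, crops included, one or two more only if the job needs it, and the job is handed in when it is done.

```bash
ls; mkdir -p pics
python3 - <<'E'
from plant import env
import cv2,numpy as np
for n in("scene","top"):
    im=env.capture(n); cv2.imwrite(f"pics/{n}0.png",im[...,::-1])
    c=env.camera_info(n); print(n,c, -np.array(c["R"]).T@np.array(c["t"]))
print(env.get_obs())
E
```

```text
pics
scene {'vfov': 56.52001473404293, 'cx': 254.76512576845232, 'cy': 195.51891650030026, 'R': array([[-0.67650293, -0.73612034, -0.02169378],
       [-0.48595455,  0.46834408, -0.73790378],
       [ 0.55334614, -0.48865188, -0.67455718]]), 't': array([0.40731232, 0.27647178, 0.61956908])} [0.06706454 0.47310056 0.63078049]
top {'vfov': 48.56753778277182, 'cx': 251.92095854139717, 'cy': 193.77556648389088, 'R': array([[ 0.01892523, -0.99978464, -0.00851534],
       [-0.98469197, -0.01716217, -0.17345655],
       [ 0.17327306,  0.01166769, -0.98480471]]), 't': array([0.04737088, 0.52917094, 0.80026103])} [0.38151019 0.0471052  0.88029238]
{'time': 0.1, 'joint_pos': array([-1.21408200e+00,  8.79059873e-02,  1.37208144e+00, -2.31246450e-05,
        1.68360503e+00, -1.03080158e-01]), 'dq': array([ 0.00079865, -0.00239512, -0.0035789 , -0.00028629,  0.00019171,
       -0.00100333]), 'joint_efforts': array([ 1.22590802e-03, -3.41249871e+01, -3.03302372e+01,  7.20208464e-02,
        3.03643662e-02, -9.72956082e-05]), 'ee_pos': array([ 0.24389652, -0.49241822,  0.20441862]), 'tool_rot': array([-0.1604324 , -0.68840505, -0.16183307,  0.68860002]), 'contact_force': array([0.02322104, 0.49972896, 0.05410494]), 'wrist_torque': array([-0.00958977,  0.02379371, -0.02289271]), 'finger_gap': 0.9988320033090551}
```

View pics/top0.png

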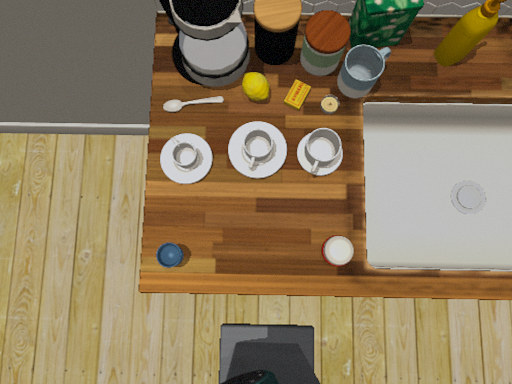

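View pics/scene0.png

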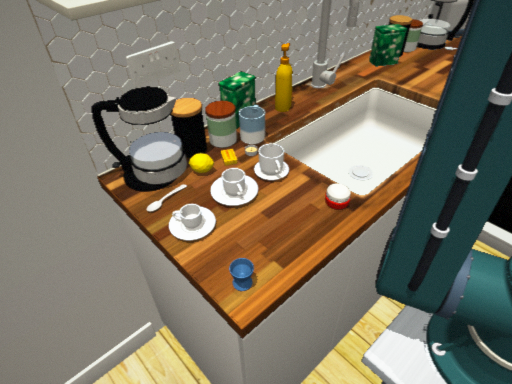

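The top view shows the small cup on the medium saucer at about (186,158), the medium cup on the large saucer (257,149) and the large cup on the small saucer (320,153). The egg cup is at (170,254) and the timer at (338,250). Next I fit the saucers and take enlarged crops of the cups.

```bash
cat > h.py <<'E'
import numpy as np,cv2
from scipy.optimize import least_squares
from plant import env
def cast(n,uv,z):
    c=env.camera_info(n);f=192/np.tan(np.radians(c["vfov"]/2));R=np.array(c["R"]);C=-R.T@np.array(c["t"])
    uv=np.atleast_2d(uv).astype(float)
    d=np.c_[(uv[:,0]-c["cx"])/f,(uv[:,1]-c["cy"])/f,np.ones(len(uv))]@R
    return (C+d*((z-C[2])/d[:,2])[:,None])[:,:2]
def proj(n,X):
    c=env.camera_info(n);f=192/np.tan(np.radians(c["vfov"]/2))
    p=np.atleast_2d(X)@np.array(c["R"]).T+np.array(c["t"]);return p[:,:2]/p[:,2:]*f+[c["cx"],c["cy"]]
def circ(P,r=None):
    m=P.mean(0);g=(lambda q:np.hypot(*(P-q[:2]).T)-(r or q[2]))
    s=least_squares(g,[*m,r or .03],loss="soft_l1",f_scale=.001)
    return s.x[:2],(r or s.x[2]),np.sqrt(np.median(g(s.x)**2))
def blob(n,im,xy,z,r,lo=110,sat=60):
    hsv=cv2.cvtColor(im,cv2.COLOR_RGB2HSV)
    m=((hsv[...,1]<sat)&(hsv[...,2]>lo)).astype(np.uint8)
    roi=np.zeros_like(m);u,v=proj(n,[*xy,z])[0];cv2.circle(roi,(int(u),int(v)),r,1,-1);m&=roi
    cs,_=cv2.findContours(m,cv2.RETR_EXTERNAL,cv2.CHAIN_APPROX_NONE)
    return max(cs,key=cv2.contourArea)[:,0]
E
python3 - <<'E'
from h import *
im={n:cv2.imread(f"pics/{n}0.png")[...,::-1].copy() for n in("top","scene")}
seeds={"medium":((186,158),.055,.0125),"large":((257,149),.062,.0135),"small":((320,153),.048,.0115)}
for k,(s,r,z) in seeds.items():
    xy=cast("top",s,z)[0]
    for n in im:
        c=blob(n,im[n],xy,z,45,)
        # fit on the plane; drop points displaced by the cup
        P=cast(n,c,z);print(k,n,circ(P,r),circ(P))
for k,s,z in(("egg",(170,254),.05),("timer",(338,250),.049)):print(k,cast("top",s,z))
o=[]
for n,w in(("top",(150,110,200,70)),("scene",(160,135,145,110))):
    x,y,a,b=w;q=cv2.resize(im[n][y:y+b,x:x+a],None,fx=4,fy=4,interpolation=cv2.INTER_CUBIC);q=cv2.convertScaleAbs(q,alpha=1.0)
    cv2.imwrite(f"pics/{n}_crop.png",q[...,::-1])
E
```

```text
medium top (array([0.60839598, 0.19801036]), 0.055, np.float64(0.0005048168111122658)) (array([0.60838894, 0.19803514]), np.float64(0.05449845248731608), np.float64(0.0004666191382263901))
medium scene (array([0.61048863, 0.196397  ]), 0.055, np.float64(0.0011031029623477379)) (array([0.6111174 , 0.19616019]), np.float64(0.056014899227323174), np.float64(0.0014266378974453833))
large top (array([0.6301499 , 0.04831622]), 0.062, np.float64(0.0005651644576073062)) (array([0.63014657, 0.04832691]), np.float64(0.061468070282196766), np.float64(0.0004417654190364065))
large scene (array([0.63226435, 0.04645222]), 0.062, np.float64(0.0013383703158494215)) (array([0.63304116, 0.04583764]), np.float64(0.06347263628940142), np.float64(0.0017719323545289864))
small top (array([ 0.62615777, -0.0837296 ]), 0.048, np.float64(0.0010262313798703594)) (array([ 0.62702916, -0.08407917]), np.float64(0.049097520506384676), np.float64(0.001470944878222927))
small scene (array([ 0.64541901, -0.13451563]), 0.048, np.float64(0.03930686279359304)) (array([ 0.63747208, -0.14996576]), np.float64(0.08794815725773841), np.float64(0.01584728468877376))
egg [[0.40645595 0.21329467]]
timer [[ 0.42021801 -0.11169428]]
```

View pics/top_crop.png

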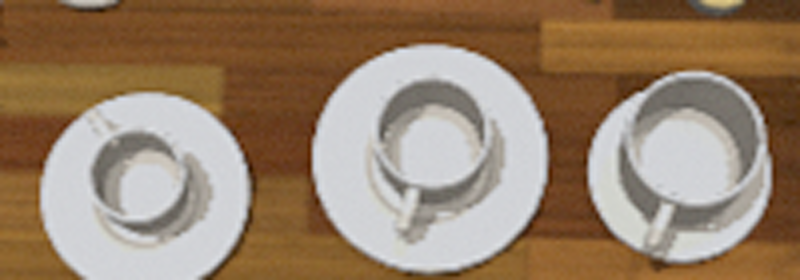

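View pics/scene_crop.png

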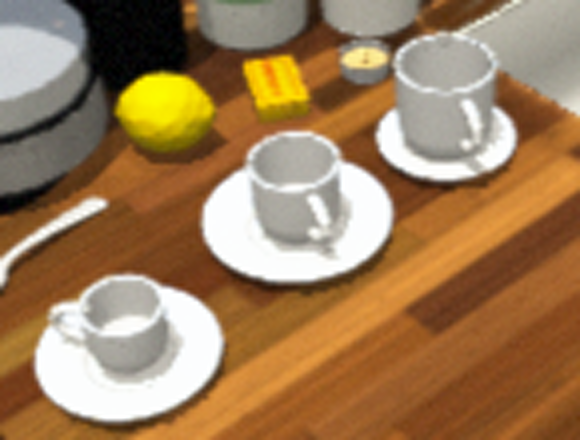

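Run:
```python
from h import *
from scipy.spatial.transform import Rotation as Ro
o=env.get_obs();q=o["tool_rot"];R=Ro.from_quat([*q[1:],q[0]]).as_matrix();print(R.round(3))
im=cv2.imread("pics/top0.png")[...,::-1].copy()
s0=np.array([.626,-.084]);c=blob("top",im,s0,.0115,45);P=cast("top",c,.0115)
uv=c;P=P[(uv[:,0]<303)|(uv[:,1]>165)&((uv[:,0]<308)|(uv[:,0]>318))];print("small saucer",circ(P,.048),circ(P))
C=lambda *p:np.array(p)/4-.375+[150,110]
cups={"small":(C((91,179),(189,179),(140,129)),.0495,.025,(95,117),.028),
"medium":(C((376,135),(492,135),(434,77)),.0595,.0295,(406,234),.033),
"large":(C((621,140),(768,140),(695,70)),.074,.034,(652,246),.042)}
for k,(p,z,r,h,hz) in cups.items():
    P=cast("top",p,z);x=circ(P,r);H=cast("top",C(h),hz)[0]-x[0]
    print(k,x,circ(P)[:2],"handle",H,np.hypot(*H),np.degrees(np.arctan2(H[1],H[0])))
# scene rims (crop x4 at 160,135)
S=lambda *p:np.array(p)/4-.375+[160,135]
for k,p,z in(("small",S((82,303),(168,303),(125,275)),.0495),("medium",S((247,163),(342,165),(294,131)),.0595),("large",S((393,70),(497,70),(445,33)),.074)):
    print("scene",k,circ(cast("scene",p,z),cups[k][2]))
```

```text
[[-0.001  0.444 -0.896]
 [ 0.002 -0.896 -0.444]
 [-1.    -0.002 -0.   ]]
small saucer (array([ 0.62505239, -0.08336046]), 0.048, np.float64(0.0004979152591730318)) (array([ 0.6246902 , -0.08308436]), np.float64(0.047666992130472166), np.float64(0.0004530233638703543))
small (array([0.60724902, 0.19429336]), 0.025, np.float64(0.00021365461725492835)) (array([0.60743292, 0.19429675]), np.float64(0.024795653412263138)) handle [0.03753996 0.02880906] 0.04732029718810654 37.503492768568734
medium (array([0.6292585 , 0.04638177]), 0.0295, np.float64(0.0004921684363059751)) (array([0.62971101, 0.04638917]), np.float64(0.029023566222784444)) handle [-0.04548466  0.01339556] 0.04741619158766465 163.58992465282236
large (array([ 0.62542673, -0.08132315]), 0.034, np.float64(0.00200670003925852)) (array([ 0.62353318, -0.08133651]), np.float64(0.03598128598338828)) handle [-0.04791422  0.01683037] 0.050784186322627746 160.64563549880504
scene small (array([0.60834035, 0.19424921]), 0.025, np.float64(0.00012243062619097383))
scene medium (array([0.63144982, 0.04499502]), 0.0295, np.float64(0.0009760018129688804))
scene large (array([ 0.626483  , -0.08314895]), 0.034, np.float64(0.0016950347675808233))
```

```bash
cat > go.py <<'E'
# prints shift in tool axes to reach x y z yaw(jaw, deg)
import sys;from h import *
from scipy.spatial.transform import Rotation as Ro
o=env.get_obs();q=o["tool_rot"];R=Ro.from_quat([*q[1:],q[0]]).as_matrix()
x,y,z,a=map(float,sys.argv[1:]);a=np.radians(a)
T=np.array([[0,np.cos(a),np.sin(a)],[0,np.sin(a),-np.cos(a)],[-1,0,0]])
print(round(o["time"],2),o["ee_pos"].round(4),"d",(R.T@(np.array([x,y,z])-o["ee_pos"])).round(4),"w",Ro.from_matrix(R.T@T).as_rotvec().round(3),"gap",round(o["finger_gap"]*.094,4),"F",o["contact_force"].round(1))
E
python3 -m jog '[[0,-0.31,-0.585,0.74,0,0,0.094],[0,-0.31,-0.585,0.74,0,0,0.094],[0,-0.31,-0.585,0.74,0,0,0.094],[0,-0.31,-0.585,0.74,0,0,0.094],[0,-0.31,-0.585,0.74,0,0,0.094],[0,-0.31,-0.585,0.74,0,0,0.094],[0,-0.31,-0.585,0.74,0,0,0.094],[0,-0.31,-0.585,0.74,0,0,0.094],[0,-0.31,-0.585,0.74,0,0,0.094],[0,-0.31,-0.585,0.74,0,0,0.094]]' 10
python3 go.py .6304 .0457 .1 -106
```

```text
time: 1.35
ee_pos: [0.5974, -0.0012, 0.2049]
tool_rot: [0.099, -0.7, 0.099, 0.7]
contact_force: [1.1, -0.7, -0.3]
finger_gap: 0.999
1.35 [ 0.5974 -0.0012  0.2049] d [ 0.1049 -0.0543 -0.0188] w [-0.001  0.001 -0.001] gap 0.0939 F [ 1.1 -0.7 -0.3]
```

```bash
python3 -m jog '[[0,-0.054,-0.019,0,0,0,0.094],[0.05,-0.054,-0.019,0,0,0,0.094],[0.1,-0.054,-0.019,0,0,0,0.094],[0.105,-0.054,-0.019,0,0,0,0.094],[0.105,-0.054,-0.019,0,0,0,0.094]]'
python3 go.py .6304 .0457 .024 -106
python3 - <<'E'
from h import *
t=env.capture("top")[90:230,150:350];s=env.capture("scene")[60:240,130:330]
cv2.imwrite("pics/a.png",np.hstack([cv2.resize(t,(400,280)),cv2.resize(s,(400,360))[:280] ])[...,::-1] if 0 else np.vstack([cv2.resize(t,(400,280)),cv2.resize(s,(355,320))[:, :355].copy() if 0 else cv2.resize(s,(400,320))])[...,::-1])
E
```

```text
time: 1.98
ee_pos: [0.6303, 0.0434, 0.1013]
tool_rot: [-0.099, 0.7, -0.099, -0.7]
contact_force: [0.3, 0.4, 0.1]
finger_gap: 0.999
1.98 [0.6303 0.0434 0.1013] d [ 0.0773 -0.0023  0.0006] w [-0.001 -0.001  0.   ] gap 0.0939 F [0.3 0.4 0.1]
```

View pics/a.png

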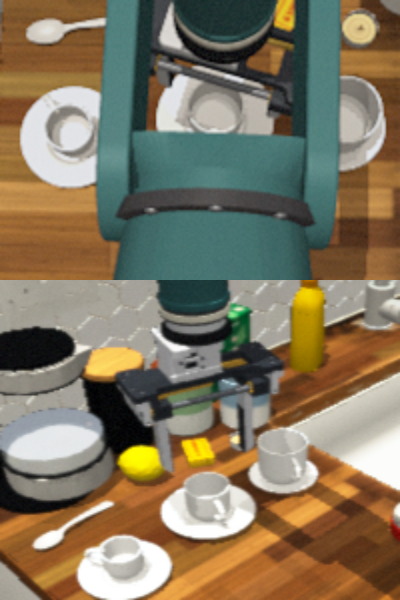

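The fingers hang square above the medium cup, clear on both sides. I descend and grip.

```bash
python3 -m jog '[[0.03,-0.002,0.0,0,0,0,0.094],[0.06,-0.002,0,0,0,0,0.094],[0.077,-0.002,0,0,0,0,0.094],[0.077,-0.002,0,0,0,0,0.094],[0.077,-0.002,0,0,0,0,0.055],[0.077,-0.002,0,0,0,0,0.05],[0.077,-0.002,0,0,0,0,0.05],[0.077,-0.002,0,0,0,0,0.05],[0.077,-0.002,0,0,0,0,0.05]]' 15
python3 go.py .43 .05 .1 -106
```

```text
time: 3.2
ee_pos: [0.6308, 0.0458, 0.024]
tool_rot: [-0.099, 0.701, -0.099, -0.7]
contact_force: [0.6, 1.0, 2.4]
finger_gap: 0.608
3.2 [0.6308 0.0458 0.024 ] d [-0.0762  0.0514  0.1941] w [-0.001 -0.001  0.001] gap 0.0572 F [0.6 1.  2.4]
```

```bash
python3 -m jog '[[-0.005,0,0,0,0,0,0.05],[-0.015,0,0,0,0,0,0.05],[-0.035,0,0,0,0,0,0.05],[-0.055,0,0,0,0,0,0.05],[-0.07,0.0,0.0,0,0,0,0.05],[-0.07,0.01,0.03,0,0,0,0.05],[-0.07,0.02,0.07,0,0,0,0.05],[-0.07,0.03,0.11,0,0,0,0.05],[-0.07,0.045,0.16,0,0,0,0.05],[-0.07,0.051,0.194,0,0,0,0.05]]'
python3 go.py .43 .05 .03 -106
python3 - <<'E'
from h import *
s=env.capture("scene")[130:310,150:390]
cv2.imwrite("pics/b.png",cv2.resize(s,(720,540))[...,::-1])
E
```

```text
time: 4.45
ee_pos: [0.4281, 0.0501, 0.0943]
tool_rot: [-0.099, 0.7, -0.099, -0.7]
contact_force: [0.0, -0.0, -1.5]
finger_gap: 0.607
4.45 [0.4281 0.0501 0.0943] d [ 0.0643 -0.0004 -0.0018] w [-0.001 -0.001  0.   ] gap 0.057 F [ 0.  -0.  -1.5]
```

View pics/b.png

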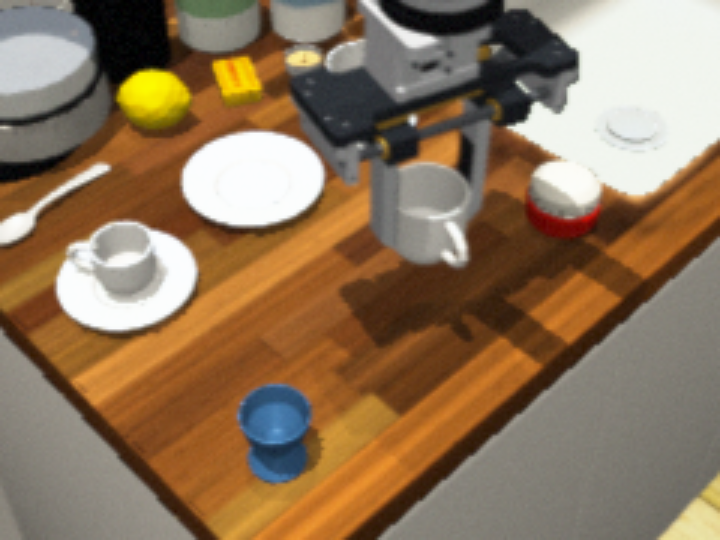

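Cup held level; saucer undisturbed. Lowering onto the bare strip.

```bash
python3 -m jog '[[0.02,0,0,0,0,0,0.05],[0.04,0,0,0,0,0,0.05],[0.055,0,0,0,0,0,0.05],[0.065,0,0,0,0,0,0.05],[0.070,0,0,0,0,0,0.05],[0.072,0,0,0,0,0,0.05],[0.0735,0,0,0,0,0,0.05],[0.0735,0,0,0,0,0,0.05]]'
```

```text
time: 5.5
ee_pos: [0.4304, 0.0501, 0.0205]
tool_rot: [-0.099, 0.701, -0.099, -0.7]
contact_force: [0.8, -0.2, 0.2]
finger_gap: 0.611
```

```bash
python3 -m jog '[[0,0,0,0,0,0,0.062],[0,0,0,0,0,0,0.075],[0,0,0,0,0,0,0.094],[0,0,0,0,0,0,0.094],[0,0,0,0,0,0,0.094],[-0.02,0,0,0,0,0,0.094],[-0.06,0,0,0,0,0,0.094],[-0.12,0,0,0,0,0,0.094],[-0.12,0,0,0,0,0,0.094]]'
python3 go.py .626 -.0825 .14 -109.4
```

```text
time: 6.62
ee_pos: [0.4336, 0.0501, 0.1457]
tool_rot: [-0.099, 0.704, -0.098, -0.696]
contact_force: [0.2, 0.5, 0.7]
finger_gap: 0.996
6.62 [0.4336 0.0501 0.1457] d [ 0.0081  0.0743 -0.2215] w [ 0.058 -0.011  0.003] gap 0.0936 F [0.2 0.5 0.7]
```

```bash
python3 -m jog '[[0,0.02,-0.06,0.06,0,0,0.094],[0,0.04,-0.12,0.06,0,0,0.094],[0,0.06,-0.18,0.06,0,0,0.094],[0,0.072,-0.216,0.06,0,0,0.094],[0,0.072,-0.216,0.06,0,0,0.094],[0,0.072,-0.216,0.06,0,0,0.094]]'
python3 go.py .626 -.0825 .032 -109.4
python3 - <<'E'
from h import *
t=env.capture("top")[90:290,130:370];s=env.capture("scene")[90:290,150:390]
cv2.imwrite("pics/c.png",np.hstack([cv2.resize(t,(400,333)),cv2.resize(s,(400,333))])[...,::-1])
E
```

```text
time: 7.38
ee_pos: [0.6166, -0.0783, 0.1386]
tool_rot: [0.12, -0.696, 0.12, 0.698]
contact_force: [-0.9, 0.3, 0.6]
finger_gap: 0.999
7.38 [ 0.6166 -0.0783  0.1386] d [ 0.1066  0.0008 -0.0106] w [-0.002  0.003 -0.   ] gap 0.0939 F [-0.9  0.3  0.6]
```

View pics/c.png

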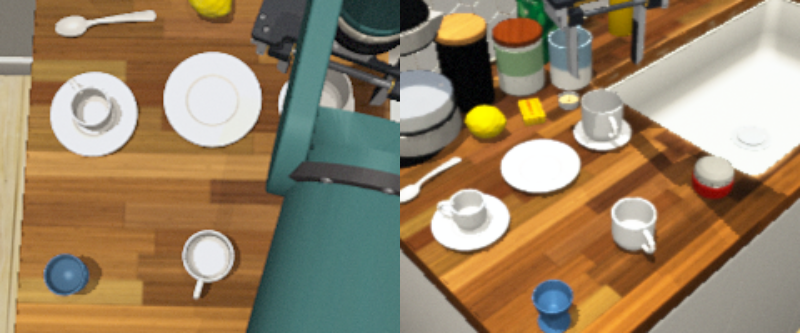

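The medium cup stands upright on the bare strip and the large saucer is empty with its hollow visible. I check the camera-to-robot offset against that cup, then descend on the large cup.

```bash
python3 - <<'E'
from h import *
t=env.capture("top");s=env.capture("scene")
for n,im in(("top",t),("scene",s)):
    c=blob(n,im,(.6312,.0474),.0135,45);P=cast(n,c,.0135);P=P[np.hypot(*(P-[.631,.047]).T)<.075];print(n,"L",circ(P,.062))
    c=blob(n,im,(.43,.05),.056,30);P=cast(n,c,.056);P=P[np.abs(np.hypot(*(P-[.43,.05]).T)-.0295)<.006];print(n,"cup",circ(P,.0295),circ(P),len(P))
E
python3 -m jog '[[0.0,0.001,-0.011,0,0,0,0.094],[0.04,0.001,-0.011,0,0,0,0.094],[0.08,0.001,-0.011,0,0,0,0.094],[0.1,0.001,-0.011,0,0,0,0.094],[0.106,0.001,-0.011,0,0,0,0.094],[0.106,0.001,-0.011,0,0,0,0.094],[0.106,0.001,-0.011,0,0,0,0.094]]'
```

```text
top L (array([0.63019535, 0.04829972]), 0.062, np.float64(0.0005539263281700152))
top cup (array([0.42965679, 0.05002309]), 0.0295, np.float64(0.00048521492012282286)) (array([0.42964289, 0.0500265 ]), np.float64(0.029618674832088337), np.float64(0.0004382969943115614)) 89
scene L (array([0.63140867, 0.04736533]), 0.062, np.float64(0.0007887798709048207))
scene cup (array([0.42979685, 0.05047176]), 0.0295, np.float64(0.0007419676126310643)) (array([0.42940488, 0.05102154]), np.float64(0.030164381822889774), np.float64(0.0009212643752501995)) 48
time: 8.45
ee_pos: [0.629, -0.0837, 0.0361]
tool_rot: [-0.12, 0.698, -0.12, -0.696]
contact_force: [0.4, -0.3, 0.2]
finger_gap: 1.001
```

```bash
python3 go.py .626 -.0825 .032 -109.4
python3 -m jog '[[0.003,0,0.003,0,0,0,0.094],[0.003,0,0.003,0,0,0,0.094],[0.003,0,0.003,0,0,0,0.065],[0.003,0,0.003,0,0,0,0.058],[0.003,0,0.003,0,0,0,0.058],[0.003,0,0.003,0,0,0,0.058],[0.003,0,0.003,0,0,0,0.058],[0.003,0,0.003,0,0,0,0.058]]' 18
python3 go.py .6308 .0478 .1 -109.4
```

```text
8.45 [ 0.629  -0.0837  0.0361] d [ 0.0041 -0.0002  0.0033] w [-0.002 -0.004  0.   ] gap 0.0941 F [ 0.4 -0.3  0.2]
time: 9.45
ee_pos: [0.6249, -0.0824, 0.0311]
tool_rot: [-0.12, 0.697, -0.12, -0.697]
contact_force: [-0.1, 0.3, -0.0]
finger_gap: 0.703
9.45 [ 0.6249 -0.0824  0.0311] d [-0.0689 -0.1247  0.0379] w [-0.002 -0.     0.   ] gap 0.0661 F [-0.1  0.3 -0. ]
```

```bash
python3 -m jog '[[-0.005,0,0,0,0,0,0.058],[-0.015,0,0,0,0,0,0.058],[-0.035,0,0,0,0,0,0.058],[-0.05,0,0,0,0,0,0.058],[-0.06,-0.02,0.006,0,0,0,0.058],[-0.06,-0.05,0.015,0,0,0,0.058],[-0.06,-0.085,0.026,0,0,0,0.058],[-0.06,-0.115,0.035,0,0,0,0.058],[-0.06,-0.125,0.038,0,0,0,0.058],[-0.06,-0.125,0.038,0,0,0,0.058]]'
python3 go.py .6308 .0478 .0266 -109.4
python3 - <<'E'
from h import *
t=env.capture("top")[90:290,130:370];s=env.capture("scene")[90:290,150:390]
cv2.imwrite("pics/d.png",np.hstack([cv2.resize(t,(400,333)),cv2.resize(s,(400,333))])[...,::-1])
E
```

```text
time: 10.7
ee_pos: [0.6305, 0.049, 0.0911]
tool_rot: [-0.119, 0.697, -0.119, -0.697]
contact_force: [0.2, 0.2, -1.7]
finger_gap: 0.704
10.7 [0.6305 0.049  0.0911] d [ 0.0645  0.001  -0.0006] w [ 0. -0. -0.] gap 0.0662 F [ 0.2  0.2 -1.7]
```

View pics/d.png

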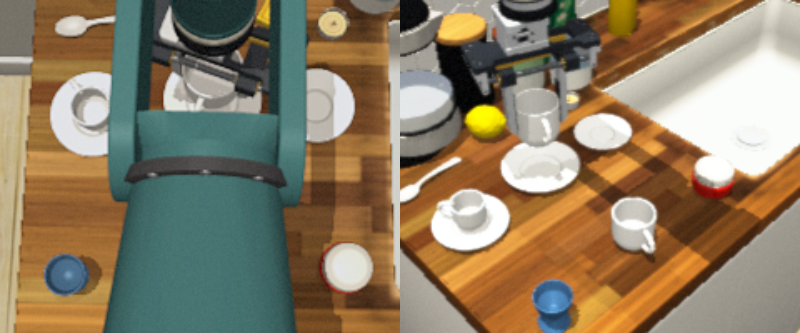

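The large cup is held level over the large saucer. Lowering in steps, watching the force.

```bash
python3 -m jog '[[0.02,0.001,-0.0005,0,0,0,0.058],[0.04,0.001,-0.0005,0,0,0,0.058],[0.052,0.001,-0.0005,0,0,0,0.058],[0.058,0.001,-0.0005,0,0,0,0.058],[0.061,0.001,-0.0005,0,0,0,0.058],[0.061,0.001,-0.0005,0,0,0,0.058],[0.061,0.001,-0.0005,0,0,0,0.058]]'
python3 go.py .6308 .0478 .0266 -109.4
```

```text
time: 11.68
ee_pos: [0.6314, 0.047, 0.0308]
tool_rot: [-0.12, 0.697, -0.12, -0.696]
contact_force: [-0.5, -0.8, -2.0]
finger_gap: 0.705
11.68 [0.6314 0.047  0.0308] d [ 0.0042 -0.0005  0.0008] w [-0.001 -0.001  0.   ] gap 0.0663 F [-0.5 -0.8 -2. ]
```

```bash
python3 -m jog '[[0.001,0,0,0,0,0,0.058],[0.002,0,0,0,0,0,0.058],[0.003,0,0,0,0,0,0.058],[0.003,0,0,0,0,0,0.058]]'
python3 -m jog '[[0.001,0,0,0,0,0,0.058],[0.001,0,0,0,0,0,0.058]]'
python3 go.py .6308 .0478 .0266 -109.4
```

```text
time: 12.18
ee_pos: [0.6307, 0.047, 0.0268]
tool_rot: [0.12, -0.697, 0.12, 0.697]
contact_force: [-0.1, 0.2, -2.2]
finger_gap: 0.705
time: 12.42
ee_pos: [0.6309, 0.047, 0.0267]
tool_rot: [-0.12, 0.697, -0.12, -0.697]
contact_force: [-0.7, -0.6, 2.1]
finger_gap: 0.706
12.43 [0.6309 0.047  0.0267] d [ 0.0001 -0.0007  0.0004] w [-0.002 -0.001 -0.   ] gap 0.0664 F [-0.7 -0.6  2.1]
```

Contact came at the height expected for the hollow floor. Releasing and going for the small cup.

```bash
python3 -m jog '[[0,0,0,0,0,0,0.07],[0,0,0,0,0,0,0.08],[0,0,0,0,0,0,0.094],[0,0,0,0,0,0,0.094],[-0.01,0,0,0,0,0,0.094],[-0.05,0,0,0,0,0,0.094],[-0.09,0,0,0,0,0,0.094],[-0.11,0,0,0,0,0,0.094],[-0.11,0,0,0,0,0,0.094],[-0.11,0,0,0,0,0,0.094]]'
python3 go.py .6078 .1943 .12 -52.5
```

```text
time: 13.68
ee_pos: [0.6302, 0.047, 0.135]
tool_rot: [0.12, -0.696, 0.12, 0.697]
contact_force: [0.3, 0.2, -0.6]
finger_gap: 1.001
13.68 [0.6302 0.047  0.135 ] d [ 0.015  -0.1314  0.0703] w [-0.995  0.002  0.   ] gap 0.0941 F [ 0.3  0.2 -0.6]
```

```bash
python3 -m jog '[[0,-0.04,0.02,-0.18,0,0,0.094],[0,-0.08,0.045,-0.36,0,0,0.094],[0,-0.12,0.065,-0.54,0,0,0.094],[0,-0.131,0.07,-0.72,0,0,0.094],[0,-0.131,0.07,-0.9,0,0,0.094],[0,-0.131,0.07,-0.995,0,0,0.094],[0,-0.131,0.07,-0.995,0,0,0.094],[0.01,-0.131,0.07,-0.995,0,0,0.094],[0.01,-0.131,0.07,-0.995,0,0,0.094]]'
python3 go.py .6078 .1943 .022 -52.5
python3 - <<'E'
from h import *
t=env.capture("top")
s=env.capture("scene")
cv2.imwrite("pics/e.png",np.hstack([cv2.resize(t[90:290,130:370],(400,333)),cv2.resize(s[90:290,150:390],(400,333))])[...,::-1])
hsv=cv2.cvtColor(t,cv2.COLOR_RGB2HSV)
for n,im in(("top",t),("scene",s)):
    c=blob(n,im,(.626,-.084),.0115,40);P=cast(n,c,.0115);P=P[np.abs(np.hypot(*(P-[.626,-.084]).T)-.048)<.008];print(n,"S",circ(P,.048),circ(P),len(P))
E
```

```text
time: 14.8
ee_pos: [0.6075, 0.1935, 0.1238]
tool_rot: [-0.227, -0.668, -0.227, 0.671]
contact_force: [0.9, 0.3, -0.2]
finger_gap: 1.002
14.8 [0.6075 0.1935 0.1238] d [ 0.1018 -0.0003 -0.0011] w [-0.001  0.003  0.001] gap 0.0942 F [ 0.9  0.3 -0.2]
top S (array([ 0.62464064, -0.08305595]), 0.048, np.float64(0.00044049461063241924)) (array([ 0.62464475, -0.08306576]), np.float64(0.04771514846183523), np.float64(0.00046207647332748014)) 127h.py:13: RuntimeWarning: Mean of empty slice.
  m=P.mean(0);g=(lambda q:np.hypot(*(P-q[:2]).T)-(r or q[2]))
  ret = um.true_divide(
Traceback (most recent call last):
  File "h.py", line 14, in circ
    s=least_squares(g,[*m,r or .03],loss="soft_l1",f_scale=.001)
ValueError: Initial guess is outside of provided bounds
```

View pics/e.png

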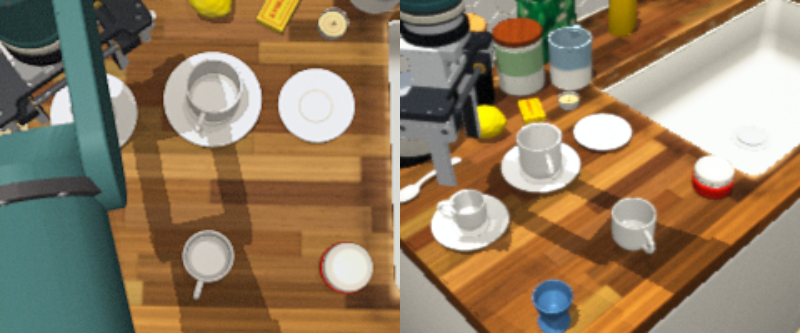

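The large cup sits centred on its saucer and the small saucer is empty. Descending on the small cup.

```bash
python3 -m jog '[[0.04,0,-0.001,0,0,0,0.094],[0.075,0,-0.001,0,0,0,0.094],[0.095,0,-0.001,0,0,0,0.094],[0.101,0,-0.001,0,0,0,0.094],[0.101,0,-0.001,0,0,0,0.094],[0.101,0,-0.001,0,0,0,0.06],[0.101,0,-0.001,0,0,0,0.04],[0.101,0,-0.001,0,0,0,0.04],[0.101,0,-0.001,0,0,0,0.04],[0.101,0,-0.001,0,0,0,0.04]]' 12
python3 go.py .6252 -.0837 .12 -52.5
```

```text
time: 16.15
ee_pos: [0.6092, 0.1946, 0.025]
tool_rot: [-0.227, -0.67, -0.227, 0.67]
contact_force: [-0.0, 0.2, 0.1]
finger_gap: 0.514
16.15 [0.6092 0.1946 0.025 ] d [-0.0951  0.2304  0.1568] w [0. 0. 0.] gap 0.0483 F [-0.   0.2  0.1]
```

```bash
python3 -m jog '[[-0.005,0,0,0,0,0,0.04],[-0.015,0,0,0,0,0,0.04],[-0.04,0,0,0,0,0,0.04],[-0.07,0,0,0,0,0,0.04],[-0.1,0,0,0,0,0,0.04],[-0.1,0.03,0.02,0,0,0,0.04],[-0.1,0.07,0.047,0,0,0,0.04],[-0.1,0.11,0.074,0,0,0,0.04],[-0.1,0.15,0.1,0,0,0,0.04],[-0.1,0.19,0.128,0,0,0,0.04]]'
python3 -m jog '[[0,0.025,0.018,0,0,0,0.04],[0,0.038,0.026,0,0,0,0.04],[0,0.04,0.028,0,0,0,0.04],[0,0.04,0.028,0,0,0,0.04]]'
python3 go.py .6262 -.083 .025 -52.5
python3 - <<'E'
from h import *
t=env.capture("top")
s=env.capture("scene")
cv2.imwrite("pics/f.png",np.hstack([cv2.resize(t[90:290,130:370],(400,333)),cv2.resize(s[70:270,150:390],(400,333))])[...,::-1])
c=blob("top",t,(.609,.197),.0125,40);P=cast("top",c,.0125);P=P[np.abs(np.hypot(*(P-[.609,.197]).T)-.055)<.008];print("M",circ(P,.055),circ(P),len(P))
E
```

```text
time: 17.4
ee_pos: [0.6237, -0.0357, 0.126]
tool_rot: [0.228, 0.67, 0.227, -0.669]
contact_force: [0.2, 0.6, -0.0]
finger_gap: 0.51
time: 17.9
ee_pos: [0.6257, -0.0819, 0.1251]
tool_rot: [0.228, 0.67, 0.228, -0.669]
contact_force: [-0.9, 0.3, -1.6]
finger_gap: 0.519
17.9 [ 0.6257 -0.0819  0.1251] d [0.1001 0.0012 0.0003] w [ 0.001 -0.     0.   ] gap 0.0488 F [-0.9  0.3 -1.6]
M (array([0.60840666, 0.19793303]), 0.055, np.float64(0.0004638502088670782)) (array([0.60840498, 0.19795245]), np.float64(0.05456570088433587), np.float64(0.0004917095419072967)) 145
```

View pics/f.png

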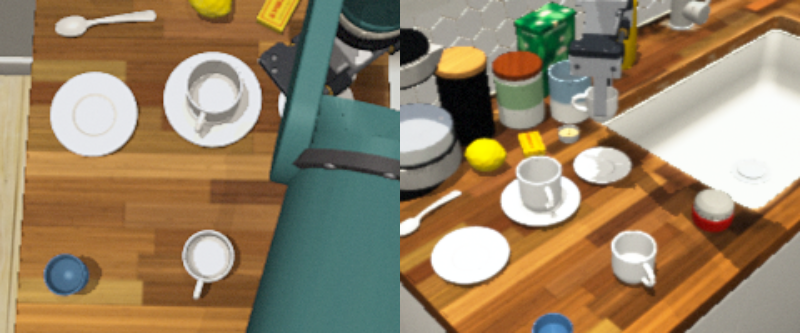

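```bash
python3 -m jog '[[0.03,0.001,0,0,0,0,0.04],[0.06,0.001,0,0,0,0,0.04],[0.08,0.001,0,0,0,0,0.04],[0.09,0.001,0,0,0,0,0.04],[0.095,0.001,0,0,0,0,0.04],[0.097,0.001,0,0,0,0,0.04],[0.097,0.001,0,0,0,0,0.04]]'
python3 -m jog '[[0.001,0,0,0,0,0,0.04],[0.002,0,0,0,0,0,0.04],[0.002,0,0,0,0,0,0.04]]'
python3 go.py .6262 -.083 .025 -52.5
```

```text
time: 18.88
ee_pos: [0.6268, -0.0839, 0.0289]
tool_rot: [0.228, 0.67, 0.227, -0.669]
contact_force: [0.0, -1.0, 0.1]
finger_gap: 0.51
time: 19.25
ee_pos: [0.6262, -0.0838, 0.026]
tool_rot: [0.227, 0.67, 0.227, -0.67]
contact_force: [-0.3, 0.9, -1.1]
finger_gap: 0.512
19.25 [ 0.6262 -0.0838  0.026 ] d [ 0.001  -0.0007 -0.0005] w [ 0.  0. -0.] gap 0.0481 F [-0.3  0.9 -1.1]
```

```bash
python3 -m jog '[[0.001,0,0,0,0,0,0.04],[0.001,0,0,0,0,0,0.04],[0.0015,0,0,0,0,0,0.04]]'
python3 go.py .6262 -.083 .025 -52.5
```

```text
time: 19.62
ee_pos: [0.6264, -0.0838, 0.0249]
tool_rot: [0.227, 0.67, 0.227, -0.669]
contact_force: [-1.9, -0.5, 2.5]
finger_gap: 0.513
19.62 [ 0.6264 -0.0838  0.0249] d [-0.0001 -0.0008 -0.0003] w [ 0. -0. -0.] gap 0.0482 F [-1.9 -0.5  2.5]
```

Contact at the floor height. Release, rise, and go to the medium cup at (0.4300, 0.0501), jaw -106°.

```bash
python3 -m jog '[[0,0,0,0,0,0,0.055],[0,0,0,0,0,0,0.07],[0,0,0,0,0,0,0.094],[0,0,0,0,0,0,0.094],[0,0,0,0,0,0,0.094],[-0.01,0,0,0,0,0,0.094],[-0.05,0,0,0,0,0,0.094],[-0.1,0,0,0,0,0,0.094],[-0.11,0,0,0,0,0,0.094],[-0.11,0,0,0,0,0,0.094]]'
python3 go.py .4302 .0501 .13 -106
```

```text
time: 20.88
ee_pos: [0.6268, -0.0839, 0.1357]
tool_rot: [0.228, 0.67, 0.227, -0.669]
contact_force: [-0.2, 0.3, -0.3]
finger_gap: 1.002
20.88 [ 0.6268 -0.0839  0.1357] d [ 0.0052 -0.226   0.0743] w [ 0.934 -0.002 -0.001] gap 0.0942 F [-0.2  0.3 -0.3]
```

```bash
python3 -m jog '[[0,-0.04,0.01,0.18,0,0,0.094],[0,-0.09,0.03,0.36,0,0,0.094],[0,-0.14,0.045,0.54,0,0,0.094],[0,-0.19,0.06,0.72,0,0,0.094],[0,-0.226,0.074,0.9,0,0,0.094],[0,-0.226,0.074,0.934,0,0,0.094],[0.005,-0.226,0.074,0.934,0,0,0.094],[0.005,-0.226,0.074,0.934,0,0,0.094]]'
python3 go.py .4302 .0501 .022 -106
python3 - <<'E'
from h import *
t=env.capture("top")
s=env.capture("scene")
cv2.imwrite("pics/g.png",np.hstack([cv2.resize(t[90:290,130:370],(400,333)),cv2.resize(s[90:290,150:390],(400,333))])[...,::-1])
E
```

```text
time: 21.88
ee_pos: [0.43, 0.0498, 0.1281]
tool_rot: [0.098, -0.699, 0.099, 0.701]
contact_force: [0.5, 0.3, -1.1]
finger_gap: 0.998
21.88 [0.43   0.0498 0.1281] d [ 0.1061 -0.0004 -0.0004] w [ 0.     0.002 -0.001] gap 0.0938 F [ 0.5  0.3 -1.1]
```

View pics/g.png

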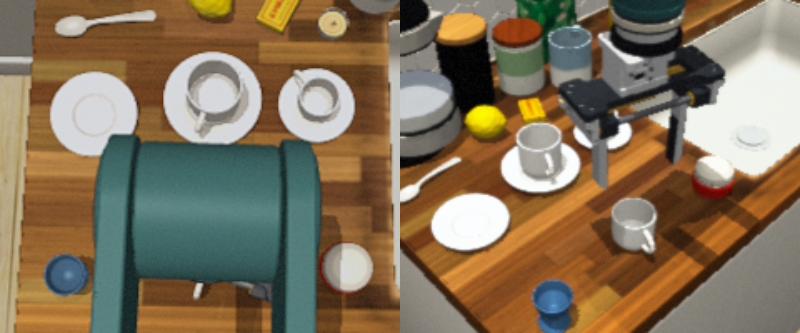

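The small cup sits in the small saucer at (318,98) in the left-hand crop and the fingers are above the medium cup. Gripping it.

```bash
python3 -m jog '[[0.04,0,0,0,0,0,0.094],[0.08,0,0,0,0,0,0.094],[0.1,0,0,0,0,0,0.094],[0.106,0,0,0,0,0,0.094],[0.106,0,0,0,0,0,0.094],[0.106,0,0,0,0,0,0.06],[0.106,0,0,0,0,0,0.05],[0.106,0,0,0,0,0,0.05],[0.106,0,0,0,0,0,0.05],[0.106,0,0,0,0,0,0.05]]' 15
python3 go.py .6093 .1973 .1 -106
```

```text
time: 23.22
ee_pos: [0.4301, 0.0504, 0.0237]
tool_rot: [-0.098, 0.7, -0.098, -0.7]
contact_force: [0.3, -0.6, 0.4]
finger_gap: 0.606
23.23 [0.4301 0.0504 0.0237] d [-0.0762 -0.1906 -0.1318] w [ 0. -0.  0.] gap 0.057 F [ 0.3 -0.6  0.4]
```

```bash
python3 -m jog '[[-0.005,0,0,0,0,0,0.05],[-0.015,0,0,0,0,0,0.05],[-0.04,0,0,0,0,0,0.05],[-0.07,0,0,0,0,0,0.05],[-0.08,-0.03,-0.02,0,0,0,0.05],[-0.08,-0.065,-0.045,0,0,0,0.05],[-0.08,-0.105,-0.073,0,0,0,0.05],[-0.08,-0.145,-0.1,0,0,0,0.05],[-0.08,-0.175,-0.121,0,0,0,0.05],[-0.08,-0.19,-0.132,0,0,0,0.05]]'
python3 -m jog '[[0,0,0,0,0,0,0.05],[0,0,0,0,0,0,0.05]]'
python3 go.py .6093 .1973 .0272 -106
python3 - <<'E'
from h import *
t=env.capture("top")
s=env.capture("scene")
cv2.imwrite("pics/i.png",np.hstack([cv2.resize(t[90:290,130:370],(400,333)),cv2.resize(s[90:290,150:390],(400,333))])[...,::-1])
E
```

```text
time: 24.48
ee_pos: [0.6103, 0.198, 0.1033]
tool_rot: [0.098, -0.7, 0.098, 0.7]
contact_force: [0.4, 0.2, -1.0]
finger_gap: 0.612
time: 24.72
ee_pos: [0.6086, 0.1962, 0.1035]
tool_rot: [0.098, -0.7, 0.099, 0.7]
contact_force: [-1.0, 0.0, -2.8]
finger_gap: 0.607
24.73 [0.6086 0.1962 0.1035] d [ 0.0763 -0.0013 -0.0004] w [-0.     0.001 -0.001] gap 0.0571 F [-1.   0.  -2.8]
```

View pics/i.png

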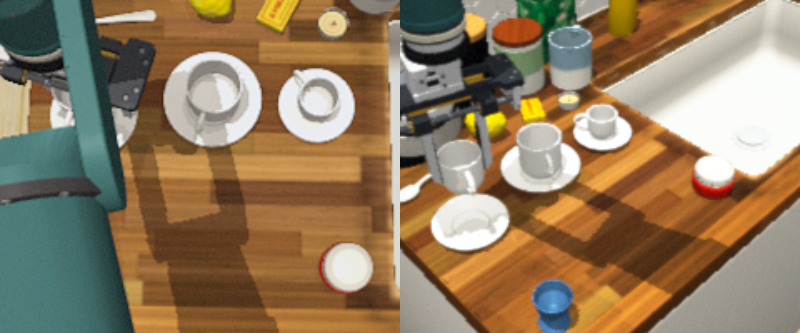

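The medium cup is level above the medium saucer. Lowering.

```bash
python3 -m jog '[[0.03,-0.001,0,0,0,0,0.05],[0.05,-0.001,0,0,0,0,0.05],[0.065,-0.001,0,0,0,0,0.05],[0.071,-0.001,0,0,0,0,0.05],[0.073,-0.001,0,0,0,0,0.05],[0.073,-0.001,0,0,0,0,0.05],[0.073,-0.001,0,0,0,0,0.05]]'
python3 -m jog '[[0.001,0,0,0,0,0,0.05],[0.002,0,0,0,0,0,0.05],[0.002,0,0,0,0,0,0.05]]'
python3 go.py .6093 .1973 .0272 -106
```

```text
time: 25.7
ee_pos: [0.6101, 0.1978, 0.0314]
tool_rot: [-0.099, 0.701, -0.098, -0.7]
contact_force: [-0.5, -0.3, -1.1]
finger_gap: 0.605
time: 26.08
ee_pos: [0.6093, 0.1976, 0.0283]
tool_rot: [0.098, -0.7, 0.098, 0.7]
contact_force: [-0.8, -0.3, -0.8]
finger_gap: 0.607
26.07 [0.6093 0.1976 0.0283] d [ 0.0011  0.0003 -0.    ] w [ 0.  0. -0.] gap 0.0571 F [-0.8 -0.3 -0.8]
```

```bash
python3 -m jog '[[0.001,0,0,0,0,0,0.05],[0.001,0,0,0,0,0,0.05],[0.0015,0,0,0,0,0,0.05],[0.0015,0,0,0,0,0,0.05]]'
python3 go.py .6093 .1973 .0272 -106
```

```text
time: 26.58
ee_pos: [0.6095, 0.1976, 0.0273]
tool_rot: [-0.098, 0.7, -0.098, -0.7]
contact_force: [-1.3, -0.1, 0.5]
finger_gap: 0.61
26.57 [0.6095 0.1976 0.0273] d [0.0001 0.0004 0.0001] w [ 0. -0. -0.] gap 0.0574 F [-1.3 -0.1  0.5]
```

```bash
python3 -m jog '[[0,0,0,0,0,0,0.064],[0,0,0,0,0,0,0.075],[0,0,0,0,0,0,0.094],[0,0,0,0,0,0,0.094],[0,0,0,0,0,0,0.094],[-0.01,0,0,0,0,0,0.094],[-0.05,0,0,0,0,0,0.094],[-0.1,0,0,0,0,0,0.094],[-0.15,0,0,0,0,0,0.094],[-0.15,0,0,0,0,0,0.094]]'
python3 go.py .32 0 .25 -106
```

```text
time: 27.82
ee_pos: [0.6125, 0.1984, 0.1848]
tool_rot: [-0.1, 0.705, -0.097, -0.696]
contact_force: [1.2, -0.2, -0.0]
finger_gap: 1.001
27.82 [0.6125 0.1984 0.1848] d [-0.0696  0.2708  0.2257] w [ 0.    -0.012  0.006] gap 0.0941 F [ 1.2 -0.2 -0. ]
```

```bash
python3 -m jog '[[-0.05,0.27,0.22,0,0,0,0.094],[-0.05,0.27,0.22,0,0,0,0.094],[-0.05,0.27,0.22,0,0,0,0.094],[-0.05,0.27,0.22,0,0,0,0.094],[-0.05,0.27,0.22,0,0,0,0.094],[-0.05,0.27,0.22,0,0,0,0.094],[-0.05,0.27,0.22,0,0,0,0.094],[-0.05,0.27,0.22,0,0,0,0.094],[-0.05,0.27,0.22,0,0,0,0.094],[-0.05,0.27,0.22,0,0,0,0.094]]'
python3 - <<'E'
from h import *
t=env.capture("top")
s=env.capture("scene")
cv2.imwrite("pics/k.png",np.vstack([cv2.resize(t[110:190,150:350],(700,280),interpolation=cv2.INTER_CUBIC),cv2.resize(s[120:240,150:390],(640,320),interpolation=cv2.INTER_CUBIC)[:, :].repeat(1,0) if 0 else cv2.resize(s[130:235,160:340],(700,310))])[...,::-1])
for n,im in(("top",t),("scene",s)):
  for k,xy,z,r in(("M",(.609,.197),.0125,.055),("L",(.631,.0475),.0135,.062),("S",(.6252,-.0837),.0115,.048)):
    try:
        c=blob(n,im,xy,z,45);P=cast(n,c,z);P=P[np.abs(np.hypot(*(P-xy).T)-r)<.01];print(n,k,circ(P,r)[0].round(4),len(P))
    except Exception as e:print(n,k,"no fit")
print(env.get_obs()["contact_force"],env.get_obs()["ee_pos"])
E
```

```text
time: 29.08
ee_pos: [0.3239, -0.0008, 0.2264]
tool_rot: [0.098, -0.7, 0.098, 0.701]
contact_force: [0.2, -0.2, -0.0]
finger_gap: 1.002
top M [0.6084 0.198 ] 145
top L [0.6302 0.0483] 163
top S [ 0.6248 -0.0831] 130
scene M [0.6096 0.1967] 94
scene L [0.6314 0.0472] 94
scene S no fit
[-0.4865165   0.48405316 -0.77979928] [ 0.32384549 -0.00095197  0.22658789]h.py:13: RuntimeWarning: Mean of empty slice.
  m=P.mean(0);g=(lambda q:np.hypot(*(P-q[:2]).T)-(r or q[2]))
  ret = um.true_divide(
```

View pics/k.png

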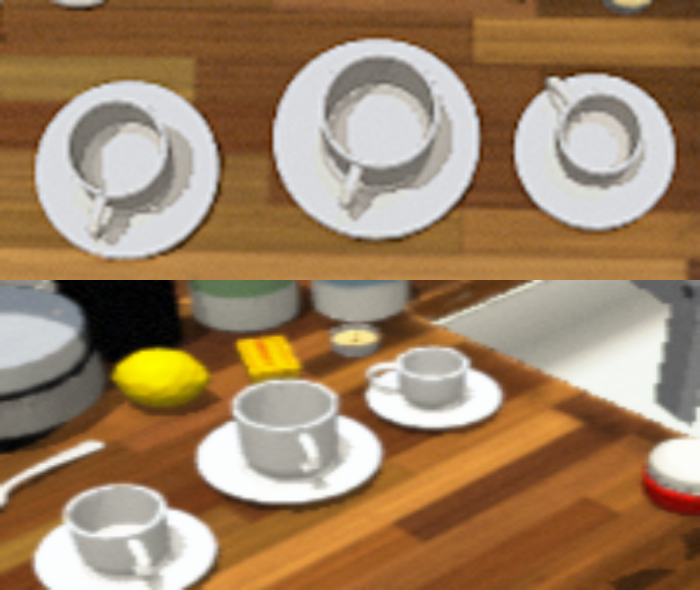

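Saucers are unmoved to within 0.5 mm in the top view, and all cups look upright. I check the rim centres from this picture: medium spans columns 68–170 (top row 100), large 321–439 (56), small 556–641 (94).

Run:
```python
from h import *
for k,l,r,tp,z,R,s in(("M",68,170,100,.0595,.0295,(.6084,.198)),("L",321,439,56,.0695,.034,(.6302,.0483)),("S",556,641,94,.0495,.025,(.6248,-.0831))):
    w=(r-l)/2;p=(np.array([(l,tp+w),(r,tp+w),((l+r)/2,tp)])+.5)/3.5-.5+[150,110]
    c,rr,_=circ(cast("top",p,z));c2=circ(cast("top",p,z),R)[0]
    print(k,c.round(4),rr.round(4),"offset mm",((c-s)*1000).round(1),((c2-s)*1000).round(1))
```

```text
M [0.6077 0.1946] 0.0291 offset mm [-0.7 -3.4] [-1.1 -3.4]
L [0.6287 0.0463] 0.0333 offset mm [-1.5 -2. ] [-2.1 -2.1]
S [ 0.6235 -0.0799] 0.0245 offset mm [-1.3  3.2] [-1.8  3.2]
```

```bash
python3 -c "
from plant import env
print(env.hand_in(),env.get_obs()['time'])"
```

```text
the job is handed in; nothing more can be done
the job is handed in; nothing more can be done
```

All three cups are now on their own saucers, and the job was handed in at about 29 s of the 96 s allowed. `hand_in` reports no verdict. I stood the medium cup aside at about (0.43, 0.05) between the egg cup and the timer. Then I moved the large cup to the large saucer, the small to the small, and the medium to the medium.

**What the last checks showed:**
- **Seating height:** each cup met resistance at the height expected for the hollow floor, with only a few newtons of force. The large cup's starting height was assumed, not measured.
- **Centring:** in the last top view the cup rims are about 2.5 mm (large) and 3.5 mm (medium and small) off their saucer centres. That is inside the 6 mm of play in the hollows and the 9 mm limit. The rim edges were read by eye, so these figures are good to about 1 mm.
- **Upright:** all three cups look upright in the last pictures.
- **Saucers:** the fits match the earlier ones to within 0.5 mm in the top view, so the saucers did not move measurably.
- **Egg cup:** the arm did not go near it, and it looked unmoved in the last picture that showed it. I did not measure it at the end.
- **Arm:** it was left clear of everything, with the gripper open.

**What disagreed or failed:** the two cameras differed by 1 to 2 mm on the saucer positions, which is within their stated calibration. The scene-camera fit of the small saucer failed, so its position rests mainly on the top view.

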